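# Lock the mixer pulley and press the keyed shaft home

## Task

Get the bench mixer ready for its stirring shaft: lift the flat lock blade out of its stand and slide it edgewise all the way down into the slot on the mixer drive, and let go of it, so that the pulley cannot turn. Then take the keyed shaft from its stand, lower it into the bore of the pulley hub, turn it until its key slips into the keyway, and push it fully home against the spring plunger until its collar sits on the hub. Finish while still holding the shaft and pressing it down, with the blade still in its slot and the bottle, label roll, carton and forceps left where they are.

Things in the scene. Friction and masses are not known exactly. Their poses are not given: they have to be found in the camera images.
- drive: fixed mixer drive: grey housing (x -65..65, y -67..93 mm), dark deck 41 mm up. Origin: on the bench under the hub axis; z up. On the deck turns a steel pulley disc (radius 48, 46 to 54 mm up, four notches 10 mm wide, 16 deep) with an aluminium hub (radius 26, 54 to 94 mm up) at its centre. At +y two steel cheeks with an end wall, 41 to 70 mm up, form the blade slot.
- slot (a point): top of the blade slot, fixed to the drive, 70 mm above the bench, 58 mm along the drive's +y from the hub axis. Slot 8 mm wide along this x (14 at the bevelled top), long along y; cheeks at y -6 to 27 guide its outer part, its inner part passes a notch of the disc. z up. Fully in, the blade's origin is 28 mm below this point, its thin x along this x (either way round).
- hub_mouth (a point): centre of the hub bore's mouth, in the hub's top face 94 mm above the bench; turns with the pulley. z up, x points to the keyway. Bore 22 mm across, 40 deep; keyway 9 mm wide, reaching 17.5 mm from the axis, over the full depth. The spring plunger's top lies 24 mm below the mouth.
- pulley (a joint): turn of the pulley about its upright axis, rad, anticlockwise from above positive; it starts within 0.025 of 0, where a notch lies in line with the blade slot. It turns easily (friction 0.02 N m) until the blade is in; then it has about 0.1 rad of play.
- plunger (a joint): how far the spring plunger in the bore is pressed down, m: 0 free, 0.010 when the shaft's collar sits on the hub, stop at 0.0115. Spring about 3 N at the start and 8 N at 0.010; it pushes the shaft up again when let go.
- lock_blade: lock blade: flat steel, 5 mm thick (x), 40 wide (y), 28 long, V-shaped lower edge, under a grey grip 20 mm (x) by 30 (y), 28 to 56 mm above the origin. Origin: middle of the lower edge; z up. About 0.08 kg. Begins upright in its stand, origin 8 mm above the bench; the same after half a turn.
- blade_stand: white block 84x80x36 mm, fixed, origin under its centre, with an upright slot (8 mm along x, 44 mm along y) in which the lock blade stands, its grip resting on the block.
- shaft: keyed steel shaft. Origin: centre of lower end; z up. 20 mm across, nose tapers to 12 in the last 6 mm. Key on +x: 6 mm wide, out to 16 mm from the axis, 14 to 32 mm up. Collar 48 mm across, 34 to 40 up. Grey head 32 (x) by 24 mm (y, flats to grip), 40 to 74 up, small rib on top at the key's side. 0.18 kg. Begins upright, origin 8 mm above the bench; home: 34 mm below hub_mouth, x to the keyway.
- shaft_stand: white block 84x84x42 mm, fixed, origin under its centre, with a 34 mm round hole in which the shaft stands, its collar resting on the block; shaft and key lift straight out.
- stain_bottle: bystander, leave alone: small amber bottle with black cap, 38 mm across, 70 mm tall, standing; origin at the centre of its underside
- label_roll: bystander, leave alone: roll of cream labels standing on end, 81 mm across, 55 mm tall; origin at the centre of its underside
- carton: bystander, leave alone: small white carton, 95x62x50 mm; origin at the centre of its underside
- forceps: bystander, leave alone: steel forceps lying on the bench, 131 mm long (along their y), 10 mm tall; origin at the centre of its underside
There are look-alikes about, which are no part of the job. Leave any blue or red look-alike of the lock_blade alone.

How it is judged (in metres and radians):
On the way:
1. the lock blade is fully down in the slot of the drive and let go (z of lock_blade in the frame of slot below -0.025 m and x of lock_blade in the frame of slot between -0.004 and 0.004 m and y of lock_blade in the frame of slot between -0.012 and 0.008 m and angle between lock_blade's own z axis and vertical below 0.12 rad and contact force between lock_blade and the fingers below 0.1 N), for 0.2 s.
At the end, for the whole second after the job is handed in: Fingers hold the shaft (over 3 N), at rest, its collar within 1.5 mm of the hub, upright within 0.08 rad, centred within 3 mm, key within 0.2 rad of the keyway, plunger down over 8 mm. The lock blade is upright in its slot, within 3 mm of its seat, not touched by the fingers (all of step 1 and z of shaft in the frame of hub_mouth below -0.0325 m and horizontal distance between shaft and hub_mouth below 0.003 m and angle between the x axis of shaft and the x axis of hub_mouth, either way round below 0.2 rad and angle between shaft's own z axis and vertical below 0.08 rad and value of joint plunger above 0.008 m and contact force between shaft and the fingers above 3 N and linear speed of shaft below 0.01 m/s); the arm keeps its last pose, push and grip.
It fails at once if the shaft enters the hub bore while the lock blade is not fully in its slot (horizontal distance between shaft and hub_mouth below 0.006 m and z of shaft in the frame of hub_mouth below -0.01 m and not (z of lock_blade in the frame of slot below -0.025 m and x of lock_blade in the frame of slot between -0.004 and 0.004 m and y of lock_blade in the frame of slot between -0.012 and 0.008 m and angle between lock_blade's own z axis and vertical below 0.12 rad)).
It fails at once if the stain bottle is moved by more than 3 cm (distance of stain_bottle from where it was at the start of the episode above 0.03 m).
It fails at once if the label roll is moved by more than 3 cm (distance of label_roll from where it was at the start of the episode above 0.03 m).
It fails at once if the carton is moved by more than 3 cm (distance of carton from where it was at the start of the episode above 0.03 m).
It fails at once if the forceps is moved by more than 3 cm (distance of forceps from where it was at the start of the episode above 0.03 m).
It also fails if it takes over 64 s, if anything falls off the work surface, if the arm or the gripper's body presses on something with over 40 N, if the wrist force passes 120 N, or if a joint passes its speed limit or range.

## Robot

A 6-joint arm with a two-finger parallel gripper is mounted at the origin on a cart in front of the work surface, level with it; the furniture and walls round the work are solid. World frame = base frame: x ahead of the robot, y to its left, z up, the work surface at z = 0. Lengths are in mm, angles in rad, forces in N, time in s.
With the tool pointing down it reaches from about 400 to 925 mm from the base axis. Payload 12.5 kg.
Tool frame: the origin (TCP) lies midway between the tips of the shut fingers; the grasp point (between the pads) lies 19 mm behind it; z points along the fingers, y is the line along which they close (so a half turn about z gives the same grasp; the last joint's range is limited). The gripper opens to 95 mm and grips with 3 to 60 N. Pads are 20 mm wide; open, the fingers measure 119 mm over their backs; the gripper's body (75 mm by 180 mm) begins 59 mm behind the grasp point.
Start: joints at [1.06, 0.491, 1.559, -0, 1.092, -0.106], TCP at [246.132, 574.513, 214.661] pointing down, gripper open.
Joint ranges: [-3.1, 3.1], [-0.84, 2.19], [0.05, 2.79], [-1.13, 4.28], [0.06, 2.93], [-2.69, 2.69]. Speed limits (rad/s): [2.22, 2.22, 2.79, 3.14, 3.14, 3.14].

## Interface

Orientations are given as [roll, pitch, yaw] about the fixed x, y, z axes, in that order (R = Rz(yaw) Ry(pitch) Rx(roll)).
In Python, from cell import * gives the robot as it stands. The module is installed in compiled form; this text tells all that it offers.
- The arm moves only by the tool arm_command, never from a script. Its arguments are lists of equal length, an entry for each row: "delta_pos": the shift along the world's x, y, z in units of 250 mm (1.0 is 250 mm), a list of three; "delta_rot": the turn, a rotation vector about the world's x, y, z in units of 90 degrees (1.0 is 90 degrees), a list of three; "claw": the closure, from 0 (fully open) to 1 (shut). In form: {"delta_pos": [[tx, ty, tz], ...], "delta_rot": [[wx, wy, wz], ...], "claw": [claw, ...]}. A call has exactly 5 rows; each row is the pose to reach, as a shift and turn from the pose commanded when the call began; what a row does not reach only later rows make up. A row lasts 1/12 s, in which the tool goes at most 41.7 mm and 7.16 degrees, less where a joint would pass 70% of its speed; a pose out of reach is approached as far as the arm can. A call with a number of a shift or a turn outside -1 to 1 is refused whole. A call with a gripper value outside its range is refused whole. The fingers move at their own pace and stop on an object; the grip force is fixed at half the most. Time passes only in rows, so rows that repeat a pose let the fingers close, or fill a call up. It gives the time, the measured TCP pose, the force, the opening and the grip force at its end, in the units of the state.
- state(): the state, without advancing time (a new reading comes with each control period).
- read_camera(name): name is "scene" or "side" or "wrist"; returns the picture (384x512x3 uint8, red, green, blue); there is no depth.
- calibration(name): a dict with "camera_matrix" (3x3 intrinsics, pixels), "T" (4x4, takes a point from camera to world coordinates). Camera axes: x right, y down, z forward; pixel columns grow to the right and rows downward; lengths in mm; the calibration is good to about 2 mm. A picture is of the moment at which its call begins: read the wrist's pose just before it. calibration takes no time and is no camera call; for the wrist camera it gives the pose at the moment of the call.
- job_done(): hands the job in; it is judged then, once.
The state is a dict: "t": time; "joints": joint angles; "qvel": joint speeds; "tau": joint torques, N m; "eef_pos": TCP position; "tcp_rot": TCP orientation; "ft_force": force on the tool from outside, world axes, zero at the start; "moment": the same for the moment, N m; "opening": opening from 0.0 (shut) to 1.0 (fully open); "grip_force": force on a finger pad.
Only numpy, scipy, OpenCV 4.12 (cv2) and the standard library are available. Lean on these libraries where they do the work, as an engineer would, in place of code of your own. Each camera call takes 0.05 s, during which the arm holds its last target. There are 200 camera calls.

## Working session

There is one attempt and no reset: what is moved stays moved. The work goes in short steps, Python scripts to look and compute and a tool call to move; the robot and the scene stay as the last step left them, time stands still between calls to the robot, and variables do not carry over. Pictures are saved under pics/ and viewed, at most 10 in all, crops included, and the job is handed in when it is done.

Besides the shell and the picture viewer there is one more tool, called after ">>>" as name(argument=value, ...), one argument or row to a line, values as JSON. arm_command: Moves the arm, as the interface text tells. Shifts and turns lie within -1 to 1; 1 stands for 250 mm of shift or 90 degrees of turn. Its arguments: {"type":"object","properties":{"delta_pos":{"type":"array"},"delta_rot":{"type":"array"},"claw":{"type":"array"}},"required":["delta_pos","delta_rot","claw"]}

```bash
mkdir -p pics; python3 - <<'E'
from cell import *
import cv2,numpy as np
s=state();print({k:np.round(v,3).tolist() for k,v in s.items()})
ims=[]
for n in ["scene","side","wrist"]:
    im=read_camera(n);np.save(f"pics/{n}0.npy",im);cv2.imwrite(f"pics/{n}0.png",cv2.cvtColor(im,cv2.COLOR_RGB2BGR))
    c=calibration(n);np.savez(f"pics/{n}0cal.npz",K=c["camera_matrix"],T=c["T"]);print(n,np.round(c["camera_matrix"],1).tolist(),np.round(c["T"],3).tolist())
E
```

```text
{'t': 0.0, 'joints': [1.06, 0.492, 1.559, 0.0, 1.092, -0.106], 'qvel': [-0.0, -0.0, -0.001, -0.001, -0.0, 0.002], 'tau': [0.003, -61.266, -25.818, 0.069, 0.048, -0.0], 'eef_pos': [246.021, 574.285, 214.065], 'tcp_rot': [-3.14, -0.0, 2.737], 'ft_force': [0.322, 0.743, -0.525], 'moment': [-0.024, 0.02, 0.014], 'grip_force': 0.0, 'opening': 1.001}
scene [[377.8, 0.0, 256.4], [0.0, 377.8, 196.5], [0.0, 0.0, 1.0]] [[0.653, -0.561, 0.509, -80.127], [-0.757, -0.499, 0.422, -554.135], [0.017, -0.661, -0.75, 1046.131], [0.0, 0.0, 0.0, 1.0]]
side [[355.0, 0.0, 253.8], [0.0, 355.0, 197.4], [0.0, 0.0, 1.0]] [[-0.974, -0.119, 0.195, 373.893], [-0.228, 0.517, -0.825, 849.959], [-0.002, -0.847, -0.531, 655.705], [0.0, 0.0, 0.0, 1.0]]
wrist [[286.5, 0.0, 255.1], [0.0, 286.5, 195.2], [0.0, 0.0, 1.0]] [[0.394, 0.879, 0.267, 170.212], [0.919, -0.377, -0.116, 607.391], [-0.001, 0.291, -0.957, 384.75], [0.0, 0.0, 0.0, 1.0]]
```

View pics/scene0.png

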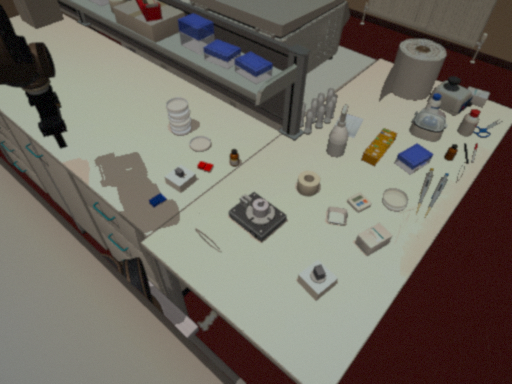

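View pics/side0.png

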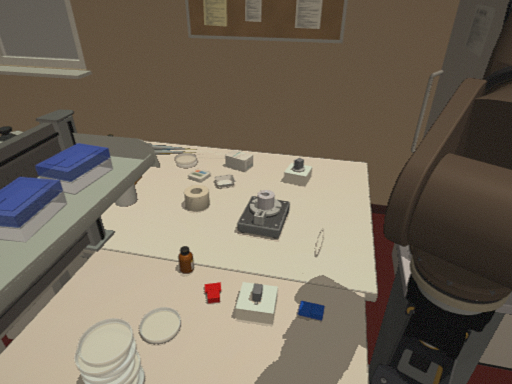

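The scene view shows the drive at (258,212), the blade stand at (181,178) and the shaft stand at (318,278). Forceps are at (208,240), bottle at (234,158), and the red and blue look-alikes at (205,167) and (158,200). The side view shows the same things: hub (266,197), blade grip (257,292), shaft head (298,164).

```bash
cat > h.py <<'E'
import numpy as np,cv2,time
def ray(K,T,uv):
    d=T[:3,:3]@np.linalg.solve(K,[uv[0],uv[1],1.]);return T[:3,3],d/np.linalg.norm(d)
def plane(K,T,uv,z):
    o,d=ray(K,T,uv);return o+d*(z-o[2])/d[2]
def proj(K,T,p):
    q=T[:3,:3].T@(np.asarray(p,float)-T[:3,3]);q=K@q;return q[:2]/q[2]
def load(n):
    c=np.load(f"pics/{n}cal.npz");return c["K"],c["T"]
def snap(name,tag):
    from cell import read_camera,calibration,state
    c=calibration(name);im=read_camera(name)
    np.save(f"pics/{tag}.npy",im);cv2.imwrite(f"pics/{tag}.png",im[:,:,::-1]);np.savez(f"pics/{tag}cal.npz",K=c["camera_matrix"],T=c["T"])
    return im
E
python3 - <<'E'
from h import *
for n,pts in {"scene0":{"hub":(261,203,94),"blade":(179,172,64),"shaft":(319,271,82),"bstand":(181,176,36),"sstand":(318,276,42),"bottle":(234,152,70),"forceps":(208,240,5),"carton":(374,233,50),"roll":(308,178,55),"blue":(158,200,10)},
 "side0":{"hub":(266,196,94),"blade":(258,288,64),"shaft":(299,161,82),"slot":(260,213,70)}}.items():
    K,T=load(n)
    for k,p in pts.items(): print(n,k,plane(K,T,p[:2],p[2]).round(0))
for n,c in (("scene0",(130,140,230,170)),): 
    im=np.load("pics/scene0.npy");s=np.load("pics/side0.npy")
    a=cv2.resize(im[150:300,140:340],(800,600),interpolation=cv2.INTER_CUBIC)
    cv2.imwrite("pics/c1.png",a[:,:,::-1])
E
```

```text
scene0 hub [554. -48.  94.]
scene0 blade [488. 289.  64.]
scene0 shaft [ 476. -336.   82.]
scene0 bstand [496. 291.  36.]
scene0 sstand [ 483. -334.   42.]
scene0 bottle [697. 209.  70.]
scene0 forceps [373.  27.   5.]
scene0 carton [ 730. -383.   50.]
scene0 roll [787. -78.  55.]
scene0 blue [374. 284.  10.]
side0 hub [546. -38.  94.]
side0 blade [495. 299.  64.]
side0 shaft [ 481. -320.   82.]
side0 slot [552.  19.  70.]
```

View pics/c1.png

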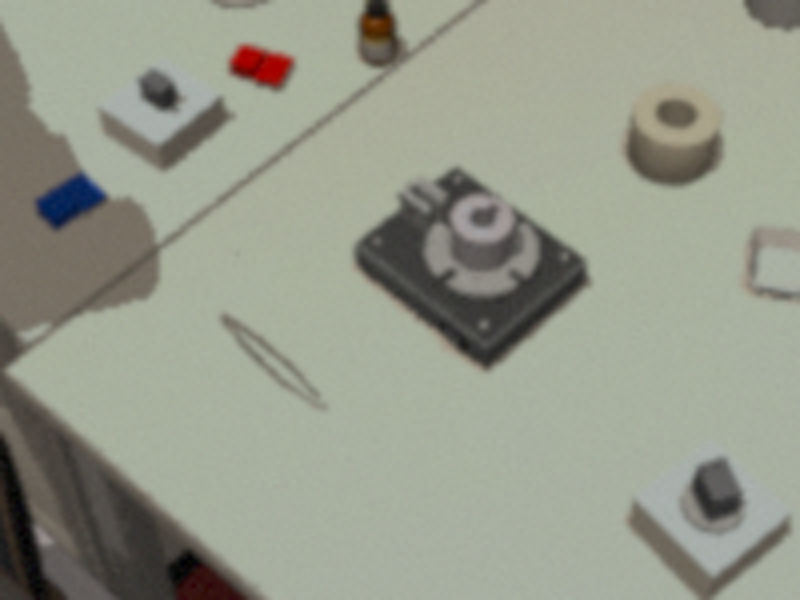

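The crop shows the drive with its slot cheeks toward the upper left (+y toward the robot's left), the keyway pointing roughly right/down, and both stands clear of obstacles. I'll go above the blade stand.

>>> arm_command(
  delta_pos=[
    [0.48, -0.56, 0],
    [0.48, -0.56, 0],
    [0.48, -0.56, 0],
    [0.48, -0.56, 0],
    [0.48, -0.56, 0],
  ],
  delta_rot=[
    [0, 0, 0],
    [0, 0, 0],
    [0, 0, 0],
    [0, 0, 0],
    [0, 0, 0],
  ],
  claw=[0, 0, 0, 0, 0],
)

```text
t: 0.57
eef_pos: [368.3, 431.4, 214.6]
tcp_rot: [-3.141, 0.0, 2.735]
ft_force: [-0.3, 0.1, 0.4]
opening: 1.003
grip_force: 0.0
```

>>> arm_command(
  delta_pos=[
    [0.48, -0.56, 0],
    [0.48, -0.56, 0],
    [0.48, -0.56, 0],
    [0.48, -0.56, 0],
    [0.48, -0.56, 0],
  ],
  delta_rot=[
    [0, 0, 0],
    [0, 0, 0],
    [0, 0, 0],
    [0, 0, 0],
    [0, 0, 0],
  ],
  claw=[0, 0, 0, 0, 0],
)

```text
t: 0.98
eef_pos: [488.6, 291.2, 214.5]
tcp_rot: [-3.141, 0.001, 2.735]
ft_force: [0.0, -1.0, -0.4]
opening: 1.001
grip_force: 0.0
```

```bash
python3 - <<'E'
from h import *
im=snap("wrist","w1")
cv2.imwrite("pics/w1v.png",cv2.resize(im,(768,576))[:,:,::-1])
E
```

```text
(no output)
```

View pics/w1v.png

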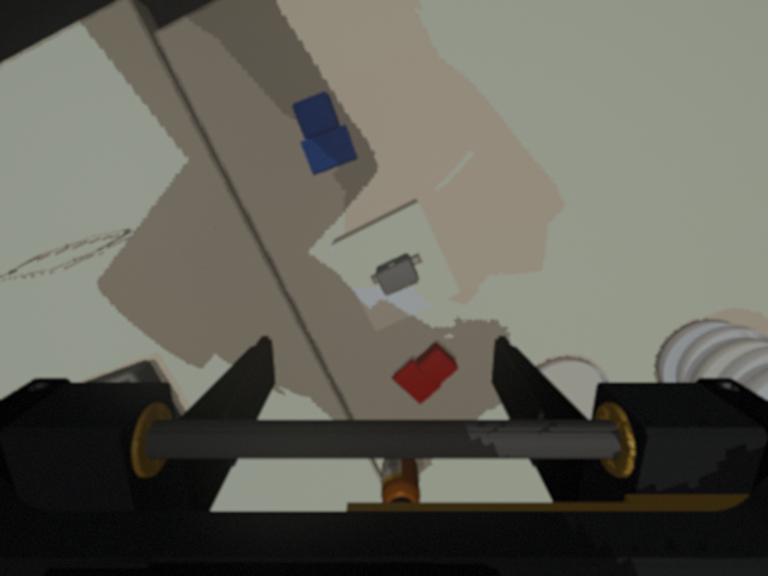

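The wrist view shows the white blade stand with the grey grip at about (398,270) of the 768-wide picture. Slot ends are at about (375,284) and (420,258), so the blade's long axis runs up and to the right. Red (425,372) and blue (325,135) are the look-alikes.

```bash
python3 - <<'E'
from h import *
im=np.load("pics/w1.npy");K,T=load("w1")
g=cv2.cvtColor(im,cv2.COLOR_RGB2GRAY)
print(g[164:200,242:286:1][::2])
E
```

```text
[[149 149 148 148 148 149 149 149 148 149 149 150 149 149 148 149 149 150
  149 149 149 149 148 149 149 149 150 149 149 150 149 149 149 149 149 149
  150 149 149 150 150 149 149 150]
 [149 149 149 148 149 149 148 149 149 149 148 149 149 149 149 149 149 149
  149 149 149 149 150 150 149 150 150 151 150 150 150 149 149 149 150 150
  150 149 150 149 149 149 149 149]
 [148 149 149 149 149 148 148 148 148 148 148 148 148 149 149 149 149 148
  149 149 149 149 150 151 150 149 143 135 130 132 142 150 151 149 146 140
  135 139 148 150 150 149 150 150]
 [148 148 148 149 149 149 148 148 149 149 149 149 149 148 149 149 149 149
  150 150 150 148 145 134 119  96  75  60  53  60  85 115 124 112  95  87
   91 114 139 149 149 149 149 149]
 [148 149 149 148 148 149 149 149 148 148 149 149 149 149 150 150 149 145
  136 122 103  91  75  62  55  56  58  59  62  63  62  65  85 103 113 118
  111 102 116 138 149 150 150 149]
 [148 148 149 149 148 149 149 148 149 149 150 149 149 144 136 124 103  84
   70  66  63  59  57  60  63  68  75  81  85  87  83  72  77 103 118 117
  107 100 109 127 143 149 150 149]
 [
[... 1494 characters left out ...]
1 151 152 151 141 112  83  82  86  87  86
   87  87  85  85  83  83  84  91 110 126 134 141 149 151 152 151 149 149
  149 149 149 149 149 149 148 149]
 [150 150 150 150 150 150 151 150 150 151 151 151 141 114  88  82  85  85
   83  85  90 103 118 127 139 148 151 152 152 151 151 150 151 150 150 150
  149 149 149 149 149 149 149 149]
 [150 150 151 150 150 150 150 150 150 150 150 151 151 145 125 109 108 114
  128 139 148 150 152 152 152 151 151 151 151 151 151 151 151 150 151 151
  150 150 150 149 149 149 148 149]
 [150 150 150 150 150 151 150 151 151 150 150 150 150 151 151 148 149 151
  152 151 151 151 151 150 150 151 150 150 150 150 151 151 150 151 151 151
  151 150 151 150 150 149 149 149]]
```

```bash
cat >> h.py <<'E'
def facerect(im,K,T,box,lo,hi,z,k=13,S=4):
    x0,y0,x1,y1=box
    g=cv2.cvtColor(im,cv2.COLOR_RGB2GRAY)[y0:y1,x0:x1]
    g=cv2.resize(g,None,fx=S,fy=S,interpolation=cv2.INTER_CUBIC)
    m=((g>lo)&(g<hi)).astype(np.uint8)
    m=cv2.morphologyEx(m,cv2.MORPH_OPEN,cv2.getStructuringElement(cv2.MORPH_ELLIPSE,(k,k)))
    c=max(cv2.findContours(m,cv2.RETR_EXTERNAL,cv2.CHAIN_APPROX_NONE)[0],key=cv2.contourArea)[:,0,:]
    uv=(c+.5)/S-.5+[x0,y0]
    P=np.array([plane(K,T,p,z)[:2] for p in uv],np.float32)
    return cv2.minAreaRect(P),P
E
python3 - <<'E'
from h import *
im=np.load("pics/w1.npy");K,T=load("w1")
for k in (13,21,29):
  r,P=facerect(im,K,T,(238,160,290,204),72,118,64,k);print(k,r)
for a in ((247.5,184.5),(280,172)): print(plane(K,T,a,36))
E
```

```text
13 ((493.98944091796875, 298.9348449707031), (22.787534713745117, 34.28446578979492), 1.078404426574707)
21 ((494.3875427246094, 299.0042419433594), (21.989906311035156, 34.18248748779297), 0.839519739151001)
29 ((494.7572326660156, 300.1532287597656), (21.216995239257812, 31.8955135345459), 0.8395196199417114)
[493.64187021 278.69896841  36.        ]
[494.96397767 322.27079547  36.        ]
```

>>> arm_command(
  delta_pos=[
    [0.034, 0.022, -0.1],
    [0.034, 0.022, -0.1],
    [0.034, 0.022, -0.1],
    [0.034, 0.022, -0.1],
    [0.034, 0.022, -0.1],
  ],
  delta_rot=[
    [0, 0, -0.37],
    [0, 0, -0.37],
    [0, 0, -0.37],
    [0, 0, -0.37],
    [0, 0, -0.37],
  ],
  claw=[0.3, 0.3, 0.3, 0.3, 0.3],
)

```text
t: 1.45
eef_pos: [494.3, 300.3, 189.3]
tcp_rot: [-3.141, -0.0, 2.149]
ft_force: [0.7, 0.1, -0.1]
opening: 0.727
grip_force: 0.0
```

>>> arm_command(
  delta_pos=[
    [0, 0, -0.1],
    [0, 0, -0.1],
    [0, 0, -0.1],
    [0, 0, -0.1],
    [0, 0, -0.1],
  ],
  delta_rot=[
    [0, 0, -0.37],
    [0, 0, -0.37],
    [0, 0, -0.37],
    [0, 0, -0.37],
    [0, 0, -0.37],
  ],
  claw=[0.3, 0.3, 0.3, 0.3, 0.3],
)

```text
t: 1.87
eef_pos: [494.2, 300.4, 164.3]
tcp_rot: [-3.141, 0.0, 1.568]
ft_force: [0.5, -0.7, -0.5]
opening: 0.699
grip_force: 0.0
```

```bash
python3 - <<'E'
from h import *
from cell import state
im=snap("wrist","w2")
s=state();print(s["eef_pos"],s["tcp_rot"],s["joints"],s["opening"])
K,T=load("w2")
u=proj(K,T,(494.5,300,64));print(u)
a=[int(v) for v in u]
g=cv2.cvtColor(im,cv2.COLOR_RGB2GRAY)
print(g[a[1]-40:a[1]+40:4,a[0]-40:a[0]+40:4])
for k in (13,29):
  for lo in (72,60):
    r,P=facerect(im,K,T,(a[0]-40,a[1]-40,a[0]+40,a[1]+40),lo,118,64,k);print(k,lo,r)
E
```

```text
[494.24161033 300.36846667 164.41963051] [-3.14116719e+00  1.43448999e-04  1.56432098e+00] [4.31872793e-01 4.80820647e-01 1.73215875e+00 6.32918480e-05
 9.29059382e-01 4.38310270e-01] 0.6989183374884169
[255.56812882 195.92429101]
[[161 164 164 164 163 163 163 162 163 162 162 162 163 162 162 162 162 163
  162 163]
 [152 162 162 162 163 162 162 162 162 162 162 162 162 161 162 162 162 162
  162 163]
 [140 162 162 162 162 163 162 162 162 162 162 162 162 147 118 118 118 118
  117 163]
 [132 162 162 162 162 162 162 116 110 106 104 105 110 110 111 110 109 110
  109 109]
 [117 162 161 162 162 162 162 118 110  99  85 100 110 110 111 111 110 109
  108 108]
 [104 162 162 162 162 161 162 118 109  90  75  82  90 111 109 109 110 109
  109 109]
 [ 99 162 162 162 161 161 162 120  63  56  55  55  53 109 110 109 109 109
  110 110]
 [ 97 163 161 161 161 161 161 147  63  66  66  66  64 108 109 108 121 132
  134 108]
 [ 96 163 162 161 162 161 162 147  65  66  65  64  65 118 126 135 134 134
  133 134]
 [115 161 161 161 161 161 161 146  67  67  65  65  63 113 134 134 133 133
  133 133]
 [116 160 162 161 1
[... 554 characters left out ...]
32 133 132
  132 132]
 [116 116 132 131 160 156 152 130 125 124 121 121 118 116 116 116 114 114
  114 114]
 [115 115 115 114 115 114 116 115 115 115 115 115 115 115 115 115 115 115
  115 115]
 [114 114 115 115 115 115 114 116 115 115 115 115 115 115 115 115 114 114
  115 115]]
13 72 ((493.35845947265625, 286.79644775390625), (56.5868034362793, 82.26907348632812), 89.80789947509766)
13 60 ((508.0215148925781, 309.45123291015625), (50.0369987487793, 46.55303955078125), 3.548607110977173)
29 72 ((493.9845275878906, 274.580810546875), (35.59735107421875, 82.1983871459961), 87.43242645263672)
29 60 ((508.0072021484375, 309.368896484375), (49.69628143310547, 46.63027572631836), 3.0042684078216553)
```

>>> arm_command(
  delta_pos=[
    [0, 0, -0.14],
    [0, 0, -0.28],
    [0, 0, -0.4],
    [0, 0, -0.47],
    [0, 0, -0.5],
  ],
  delta_rot=[
    [0, 0, 0.0],
    [0, 0, 0],
    [0, 0, 0],
    [0, 0, 0],
    [0, 0, 0],
  ],
  claw=[0.3, 0.3, 0.3, 0.3, 0.3],
)

```text
t: 2.33
eef_pos: [493.3, 299.7, 36.9]
tcp_rot: [-3.138, 0.002, 1.577]
ft_force: [0.6, 0.4, 0.3]
opening: 0.699
grip_force: 0.0
```

>>> arm_command(
  delta_pos=[
    [0, 0, 0],
    [0, 0, 0],
    [0, 0, 0],
    [0, 0, 0],
    [0, 0, 0],
  ],
  delta_rot=[
    [0, 0, 0],
    [0, 0, 0],
    [0, 0, 0],
    [0, 0, 0],
    [0, 0, 0],
  ],
  claw=[1, 1, 1, 1, 1],
)

```text
t: 2.75
eef_pos: [495.0, 300.2, 40.8]
tcp_rot: [3.14, -0.001, 1.575]
ft_force: [0.3, 0.5, -0.7]
opening: 0.403
grip_force: 0.0
```

>>> arm_command(
  delta_pos=[
    [0, 0, 0],
    [0, 0, 0],
    [0, 0, 0],
    [0, 0, 0],
    [0, 0, 0],
  ],
  delta_rot=[
    [0, 0, 0],
    [0, 0, 0],
    [0, 0, 0],
    [0, 0, 0],
    [0, 0, 0],
  ],
  claw=[1, 1, 1, 1, 1],
)

```text
t: 3.17
eef_pos: [494.8, 300.1, 40.0]
tcp_rot: [3.141, -0.0, 1.575]
ft_force: [-0.2, -0.2, 4.9]
opening: 0.208
grip_force: 30.0
```

>>> arm_command(
  delta_pos=[
    [0, 0, 0.04],
    [0, 0, 0.12],
    [0, 0, 0.26],
    [0, 0, 0.42],
    [0, 0, 0.58],
  ],
  delta_rot=[
    [0, 0, 0],
    [0, 0, 0],
    [0, 0, 0],
    [0, 0, 0],
    [0, 0, 0],
  ],
  claw=[1, 1, 1, 1, 1],
)

```text
t: 3.58
eef_pos: [493.8, 299.7, 186.4]
tcp_rot: [-3.14, 0.001, 1.574]
ft_force: [1.0, 0.0, -1.1]
opening: 0.211
grip_force: 30.0
```

>>> arm_command(
  delta_pos=[
    [0.03, -0.15, 0.12],
    [0.06, -0.3, 0.12],
    [0.08, -0.45, 0.12],
    [0.1, -0.6, 0.12],
    [0.112, -0.75, 0.12],
  ],
  delta_rot=[
    [0, 0, 0],
    [0, 0, 0],
    [0, 0, 0],
    [0, 0, 0],
    [0, 0, 0],
  ],
  claw=[1, 1, 1, 1, 1],
)

```text
t: 4.0
eef_pos: [522.3, 110.8, 215.4]
tcp_rot: [3.141, -0.0, 1.575]
ft_force: [0.3, 0.1, -0.3]
opening: 0.208
grip_force: 30.0
```

>>> arm_command(
  delta_pos=[
    [0.03, -0.16, 0],
    [0.06, -0.32, 0],
    [0.08, -0.48, 0],
    [0.1, -0.64, 0],
    [0.112, -0.76, 0],
  ],
  delta_rot=[
    [0, 0, 0],
    [0, 0, 0],
    [0, 0, 0],
    [0, 0, 0],
    [0, 0, 0],
  ],
  claw=[1, 1, 1, 1, 1],
)

```text
t: 4.42
eef_pos: [550.4, -80.3, 215.1]
tcp_rot: [-3.141, 0.0, 1.573]
ft_force: [0.1, 0.6, -1.3]
opening: 0.212
grip_force: 30.0
```

>>> arm_command(
  delta_pos=[
    [0, -0.09, 0],
    [0, -0.09, 0],
    [0, -0.09, 0],
    [0, -0.09, 0],
    [0, -0.09, 0],
  ],
  delta_rot=[
    [0, 0, 0],
    [0, 0, 0],
    [0, 0, 0],
    [0, 0, 0],
    [0, 0, 0],
  ],
  claw=[1, 1, 1, 1, 1],
)

```text
t: 4.83
eef_pos: [550.5, -98.9, 214.9]
tcp_rot: [-3.142, -0.0, 1.575]
ft_force: [-0.6, 0.4, -1.4]
opening: 0.207
grip_force: 30.0
```

```bash
python3 - <<'E'
from h import *
from cell import state
im=snap("wrist","w3")
s=state();print(s["eef_pos"],s["tcp_rot"],s["joints"],s["opening"],s["grip_force"])
K,T=load("w3")
for p in ((551,17,70),(550,-43,94)): print(proj(K,T,p))
cv2.imwrite("pics/w3v.png",cv2.resize(im,(800,600),interpolation=cv2.INTER_CUBIC)[:,:,::-1])
E
```

```text
[550.53858723 -98.83658828 214.85650797] [ 3.14158368e+00 -1.32367578e-04  1.57578272e+00] [-2.95789691e-01  3.97520316e-01  1.72160807e+00  1.51257374e-04
  1.02249491e+00 -3.00854925e-01] 0.20789770024980553 29.992124140262604
[256.20340571  74.18417919]
[254.98628142 136.20303838]
```

View pics/w3v.png

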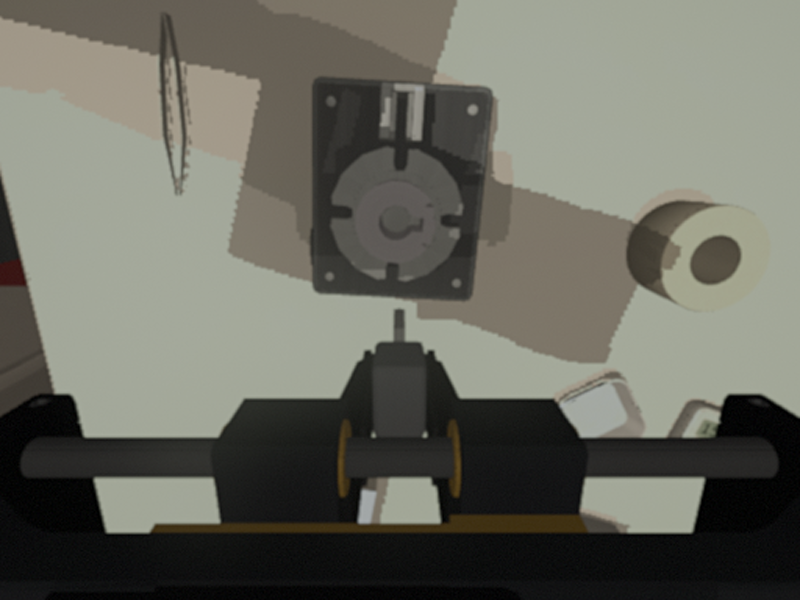

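The view shows the drive almost square to the world. Slot runs up at (403,85–140) between bright cheeks, bore is at (397,221), keyway points right to (422,226), and the forceps lie far left. The held blade is seen upright at (400,325).

```bash
python3 - <<'E'
from h import *
im=np.load("pics/w3.npy");K,T=load("w3")
c=im[45:195,200:320]
c=cv2.resize(c,None,fx=4,fy=4,interpolation=cv2.INTER_CUBIC)
c=cv2.convertScaleAbs(c,alpha=1.6,beta=0)
cv2.imwrite("pics/w3c.png",c[:,:,::-1])
g=cv2.cvtColor(im,cv2.COLOR_RGB2GRAY)
for r in range(52,100,4): print(r,g[r,238:278].tolist())
E
```

```text
52 [58, 60, 58, 59, 59, 59, 65, 72, 73, 72, 72, 70, 68, 68, 72, 77, 77, 74, 74, 74, 74, 76, 78, 80, 78, 80, 81, 86, 87, 87, 87, 87, 87, 88, 87, 88, 89, 94, 107, 128]
56 [46, 42, 44, 42, 45, 56, 74, 86, 88, 87, 86, 85, 80, 85, 112, 136, 140, 141, 142, 141, 141, 142, 144, 145, 145, 144, 143, 149, 156, 157, 155, 155, 144, 117, 83, 79, 81, 81, 81, 84]
60 [43, 43, 43, 43, 45, 59, 79, 87, 88, 88, 88, 83, 78, 85, 95, 86, 62, 50, 50, 50, 48, 48, 57, 91, 115, 118, 116, 129, 146, 147, 144, 142, 136, 109, 60, 41, 46, 47, 47, 47]
64 [41, 44, 43, 43, 45, 65, 83, 94, 121, 145, 146, 129, 103, 97, 97, 84, 53, 42, 44, 42, 43, 44, 60, 97, 121, 121, 125, 138, 147, 146, 145, 143, 127, 86, 48, 41, 43, 42, 43, 45]
68 [42, 43, 43, 41, 45, 64, 81, 92, 120, 143, 144, 126, 99, 95, 94, 74, 49, 42, 42, 43, 42, 45, 68, 102, 118, 116, 125, 143, 147, 146, 144, 141, 121, 71, 40, 41, 43, 43, 40, 45]
72 [44, 42, 42, 41, 43, 68, 102, 120, 133, 144, 140, 121, 98, 96, 90, 71, 48, 40, 41, 43, 41, 50, 85, 113, 120, 112, 121, 144, 147, 144, 144, 138, 111, 61, 38, 41, 41, 42, 42, 42]
76 [41, 45, 41, 42, 47, 78, 121, 147, 14
[... 292 characters left out ...]
 46, 39, 41, 41, 43, 56, 66]
84 [41, 41, 42, 43, 56, 76, 86, 87, 87, 86, 82, 77, 77, 76, 67, 46, 40, 42, 41, 44, 44, 61, 98, 119, 118, 127, 142, 146, 144, 144, 141, 120, 69, 39, 40, 41, 41, 42, 54, 67]
88 [42, 43, 41, 44, 52, 64, 66, 67, 68, 70, 68, 66, 67, 68, 58, 46, 40, 42, 42, 40, 43, 52, 70, 79, 82, 108, 136, 140, 141, 141, 136, 112, 62, 37, 40, 41, 41, 43, 53, 65]
92 [40, 42, 43, 42, 41, 41, 39, 41, 42, 44, 43, 41, 40, 40, 40, 42, 41, 41, 43, 43, 42, 41, 42, 41, 43, 42, 41, 41, 39, 40, 41, 41, 41, 42, 42, 42, 40, 42, 53, 63]
96 [59, 68, 74, 79, 84, 85, 86, 89, 88, 88, 89, 90, 90, 85, 67, 46, 38, 40, 42, 42, 43, 41, 48, 67, 84, 84, 81, 84, 86, 84, 74, 59, 47, 41, 41, 40, 41, 40, 40, 40]
```

View pics/w3c.png

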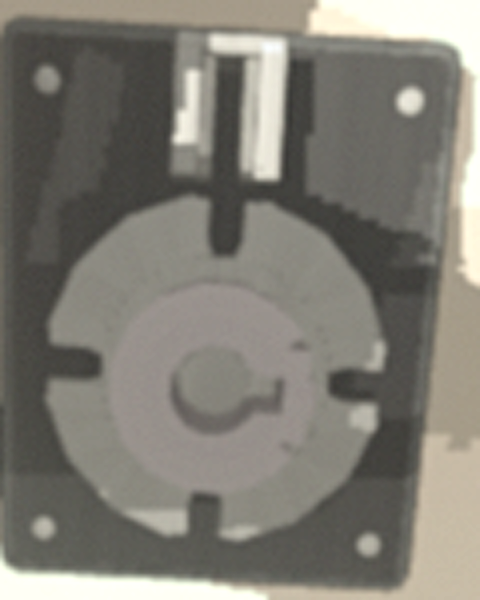

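The crop (4x, origin (200,45)) shows the hub disc centred near (212,387), the keyway pointing right and slightly down to (282,394), and the slot gap vertical at x≈228, tilted about −3°.

```bash
python3 - <<'E'
from h import *
K,T=load("w3");print(T[:3,3])
h=plane(K,T,(252.6,141.4),94);print("hub",h)
a=plane(K,T,(257.25,60),70);b=plane(K,T,(255.97,84),70);e=plane(K,T,(256,87),70);print(a,b,"yaw",np.degrees(np.arctan2(-(a-b)[0],(a-b)[1])))
k=plane(K,T,(200+282.5/4-.5,45+394.5/4-.5),94);print("key yaw",np.degrees(np.arctan2(*(k-h)[1::-1])),np.linalg.norm(k-h))
for s in (-3,-3.5):
    y=np.radians(s);sl=h[:2]+58*np.array([-np.sin(y),np.cos(y)]);print("slot",sl, "cheek line x at slot y",np.interp(sl[1],[b[1],a[1]],[b[0],a[0]]))
print("cheek inner/outer ends rel slot",e,plane(K,T,(257.3,53.5),70))
# housing corners, deck 41
for u in ((4,22),(460,45),(8,568),(408,588)):print(plane(K,T,(200+(u[0]+.5)/4-.5,45+(u[1]+.5)/4-.5),41))
# scene/side check of hub
for n,uv in (("scene0",(261,203)),("side0",(266,196))):
    k_,t_=load(n);print(n,proj(k_,t_,h))
# blade held: lower edge projected
E
```

```text
[550.05301916 -15.98157316 385.42551462]
hub [547.61908429 -48.15203419  94.        ]
[551.9866369  30.2268473  70.       ] [550.80695396   7.63991327  70.        ] yaw -2.989759267458634
key yaw -5.333958080863241 17.73915769448767
slot [550.65456975   9.76847882] cheek line x at slot y 550.9181258640526
slot [551.15989959   9.73978412] cheek line x at slot y 550.9166271809385
cheek inner/outer ends rel slot [550.85184755   4.74467276  70.        ] [552.00034392  36.17067554  70.        ]
[490.43838399  44.06255479  41.        ]
[614.95217855  38.84954682  41.        ]
[ 483.76181648 -109.95335784   41.        ]
[ 608.64625848 -115.94301352   41.        ]
scene0 [259.71600312 204.16379535]
side0 [266.10479841 194.24313308]
```

>>> arm_command(
  delta_pos=[
    [0.001, 0.12, 0],
    [0.001, 0.24, 0],
    [0.001, 0.36, -0.05],
    [0.001, 0.42, -0.1],
    [0.001, 0.434, -0.2],
  ],
  delta_rot=[
    [0, 0, -0.034],
    [0, 0, -0.034],
    [0, 0, -0.034],
    [0, 0, -0.034],
    [0, 0, -0.034],
  ],
  claw=[1, 1, 1, 1, 1],
)

```text
t: 5.3
eef_pos: [551.5, 11.9, 166.2]
tcp_rot: [3.138, -0.0, 1.525]
ft_force: [1.5, -0.1, -1.0]
opening: 0.208
grip_force: 30.0
```

>>> arm_command(
  delta_pos=[
    [0, 0, -0.1],
    [0, 0, -0.18],
    [0, 0, -0.2],
    [0, 0, -0.2],
    [0, 0, -0.2],
  ],
  delta_rot=[
    [0, 0, 0],
    [0, 0, 0],
    [0, 0, 0],
    [0, 0, 0],
    [0, 0, 0],
  ],
  claw=[1, 1, 1, 1, 1],
)

```text
t: 5.72
eef_pos: [551.2, 8.9, 115.4]
tcp_rot: [3.141, 0.0, 1.522]
ft_force: [0.0, 0.4, -1.8]
opening: 0.204
grip_force: 30.0
```

```bash
python3 - <<'E'
from h import *
from cell import state
im=snap("wrist","w4");sd=snap("side","s4")
s=state();print(s["eef_pos"],s["tcp_rot"],s["grip_force"])
K,T=load("w4")
p=s["eef_pos"]
for q in ((0,20,-32),(0,20,-4),(10,15,24),(-10,15,24)): print(proj(K,T,p+np.array(q)))
print(proj(K,T,(552,30,70)),proj(K,T,(551.5,20,70)))
A=cv2.resize(im[130:260,190:320],(400,400),interpolation=cv2.INTER_CUBIC)
k,t=load("s4");u=proj(k,t,p);print(u)
u=u.astype(int);B=cv2.resize(sd[u[1]-40:u[1]+40,u[0]-40:u[0]+40],(400,400),interpolation=cv2.INTER_CUBIC)
cv2.imwrite("pics/v4.png",cv2.convertScaleAbs(np.hstack([A,B])[:,:,::-1],alpha=1.5))
E
```

```text
[551.50491633   8.59488974 115.99626076] [3.13947429e+00 1.07628619e-04 1.52119409e+00] 29.992173314094543
[254.29131781 197.42147846]
[254.19860864 210.39295531]
[272.48325144 235.21703692]
[236.6120136  236.86614593]
[254.86917311 190.34701874] [254.87173493 202.46805734]
[260.93285459 197.65392061]
```

View pics/v4.png

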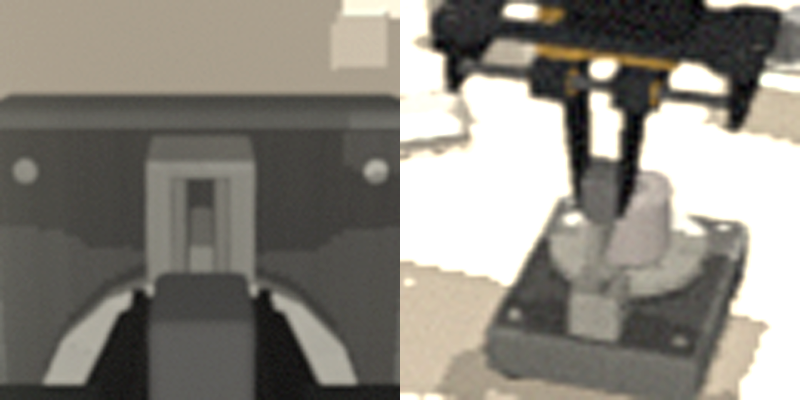

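The picture shows the blade centred (x≈201) over the slot gap (187–215), parallel to the cheeks, and the side view shows it above the cheeks. I'll lower it.

>>> arm_command(
  delta_pos=[
    [0, 0.003, -0.03],
    [0, 0.003, -0.06],
    [0, 0.003, -0.09],
    [0, 0.003, -0.11],
    [0, 0.003, -0.12],
  ],
  delta_rot=[
    [0, 0, 0],
    [0, 0, 0],
    [0, 0, 0],
    [0, 0, 0],
    [0, 0, 0],
  ],
  claw=[1, 1, 1, 1, 1],
)

```text
t: 6.23
eef_pos: [550.5, 9.3, 83.5]
tcp_rot: [-3.14, -0.0, 1.521]
ft_force: [-1.1, 0.1, -0.5]
opening: 0.21
grip_force: 30.0
```

>>> arm_command(
  delta_pos=[
    [0, 0, -0.01],
    [0, 0, -0.02],
    [0, 0, -0.03],
    [0, 0, -0.036],
    [0, 0, -0.036],
  ],
  delta_rot=[
    [0, 0, 0],
    [0, 0, 0],
    [0, 0, 0],
    [0, 0, 0],
    [0, 0, 0],
  ],
  claw=[1, 1, 1, 1, 1],
)

```text
t: 6.65
eef_pos: [550.8, 9.3, 75.4]
tcp_rot: [-3.141, -0.0, 1.521]
ft_force: [-0.5, 0.1, -0.5]
opening: 0.209
grip_force: 30.0
```

>>> arm_command(
  delta_pos=[
    [0, 0, -0.004],
    [0, 0, -0.008],
    [0, 0, -0.012],
    [0, 0, -0.014],
    [0, 0, -0.014],
  ],
  delta_rot=[
    [0, 0, 0],
    [0, 0, 0],
    [0, 0, 0],
    [0, 0, 0],
    [0, 0, 0],
  ],
  claw=[1, 1, 1, 1, 1],
)

```text
t: 7.07
eef_pos: [551.1, 9.2, 73.8]
tcp_rot: [3.14, 0.0, 1.521]
ft_force: [-6.2, 0.1, 18.1]
opening: 0.209
grip_force: 30.0
```

>>> arm_command(
  delta_pos=[
    [0, 0, 0.002],
    [0, 0, 0.004],
    [0, 0, 0.004],
    [0, 0, 0.004],
    [0, 0, 0.004],
  ],
  delta_rot=[
    [0, 0, 0],
    [0, 0, 0],
    [0, 0, 0],
    [0, 0, 0],
    [0, 0, 0],
  ],
  claw=[0.5, 0.5, 0.5, 0.5, 0.5],
)

```text
t: 7.48
eef_pos: [550.9, 9.3, 73.0]
tcp_rot: [-3.141, 0.0, 1.521]
ft_force: [-0.8, -0.6, -0.3]
opening: 0.478
grip_force: 0.0
```

>>> arm_command(
  delta_pos=[
    [0, 0, 0.06],
    [0, 0, 0.2],
    [0, 0, 0.35],
    [0, 0, 0.5],
    [0, 0, 0.56],
  ],
  delta_rot=[
    [0, 0, 0],
    [0, 0, 0],
    [0, 0, 0],
    [0, 0, 0],
    [0, 0, 0],
  ],
  claw=[0.5, 0.5, 0.5, 0.5, 0.5],
)

```text
t: 7.9
eef_pos: [552.0, 9.2, 217.7]
tcp_rot: [3.136, 0.0, 1.521]
ft_force: [0.1, 0.0, -0.6]
opening: 0.5
grip_force: 0.0
```

>>> arm_command(
  delta_pos=[
    [0, -0.1, 0],
    [0, -0.24, 0],
    [0, -0.38, 0],
    [0, -0.44, 0],
    [0, -0.44, 0],
  ],
  delta_rot=[
    [0, 0, 0],
    [0, 0, 0],
    [0, 0, 0],
    [0, 0, 0],
    [0, 0, 0],
  ],
  claw=[0.5, 0.5, 0.5, 0.5, 0.5],
)

```text
t: 8.32
eef_pos: [550.8, -103.5, 212.9]
tcp_rot: [3.142, 0.0, 1.518]
ft_force: [-0.3, 0.3, 0.3]
opening: 0.501
grip_force: 0.0
```

```bash
python3 - <<'E'
from h import *
from cell import state
im=snap("wrist","w5");sd=snap("side","s5")
s=state();print(s["eef_pos"],s["tcp_rot"],s["opening"])
K,T=load("w5")
for q in ((550.8,9.7,98),(547.6,-48.2,94)): print(proj(K,T,q))
u=proj(K,T,(549,-35,70)).astype(int);print(u)
A=cv2.resize(im[u[1]-80:u[1]+70,u[0]-75:u[0]+75],(400,400),interpolation=cv2.INTER_CUBIC)
B=cv2.resize(sd[170:250,225:305],(400,400),interpolation=cv2.INTER_CUBIC)
cv2.imwrite("pics/v5.png",cv2.convertScaleAbs(np.hstack([A,B])[:,:,::-1],alpha=1.3))
E
```

```text
[ 550.70213355 -100.84774817  212.88233094] [-3.14112032e+00 -3.54043668e-04  1.51961873e+00] 0.5025800254852916
[248.65693339  73.72566183]
[249.02729876 137.1459984 ]
[250 122]
```

View pics/v5.png

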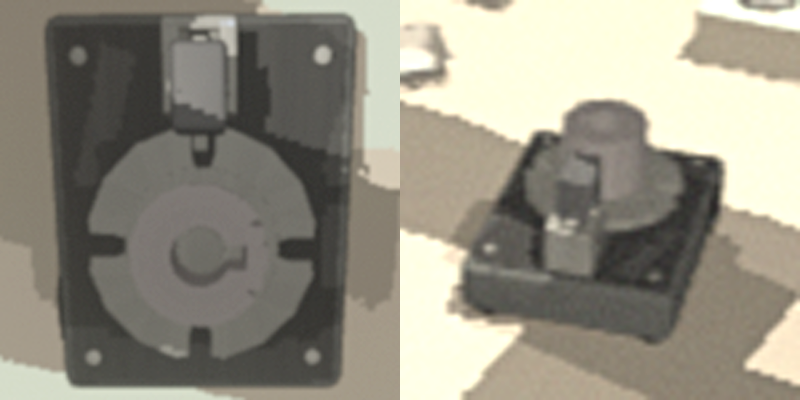

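The picture shows the blade grip resting on the cheeks, upright in the slot, with its inner edge in the disc's notch. The keyway still points right. Next is the shaft stand.

>>> arm_command(
  delta_pos=[
    [-0.05, -0.12, 0],
    [-0.09, -0.27, 0],
    [-0.12, -0.4, 0],
    [-0.146, -0.52, 0],
    [-0.18, -0.64, 0],
  ],
  delta_rot=[
    [0, 0, 0],
    [0, 0, 0],
    [0, 0, 0],
    [0, 0, 0],
    [0, 0, 0],
  ],
  claw=[0.3, 0.3, 0.3, 0.3, 0.3],
)

```text
t: 8.83
eef_pos: [505.9, -260.7, 213.2]
tcp_rot: [3.141, -0.0, 1.522]
ft_force: [0.2, 0.0, -0.2]
opening: 0.695
grip_force: 0.0
```

>>> arm_command(
  delta_pos=[
    [-0.06, -0.14, 0],
    [-0.11, -0.24, 0],
    [-0.112, -0.27, 0],
    [-0.112, -0.276, 0],
    [-0.112, -0.276, 0],
  ],
  delta_rot=[
    [0, 0, 0],
    [0, 0, 0],
    [0, 0, 0],
    [0, 0, 0],
    [0, 0, 0],
  ],
  claw=[0.3, 0.3, 0.3, 0.3, 0.3],
)

```text
t: 9.25
eef_pos: [478.4, -328.8, 213.0]
tcp_rot: [3.142, -0.0, 1.521]
ft_force: [-0.4, 0.3, -0.8]
opening: 0.701
grip_force: 0.0
```

```bash
python3 - <<'E'
from h import *
from cell import state
im=snap("wrist","w6")
s=state();print(s["eef_pos"],s["tcp_rot"],s["opening"],s["joints"])
K,T=load("w6")
u=proj(K,T,(478,-330,82)).astype(int);print(u)
A=cv2.resize(im[u[1]-60:u[1]+60,u[0]-80:u[0]+80],(800,600),interpolation=cv2.INTER_CUBIC)
cv2.imwrite("pics/v6.png",cv2.convertScaleAbs(A[:,:,::-1],alpha=1.2))
E
```

```text
[ 478.56514848 -328.28867355  213.06574954] [-3.14157626e+00 -4.93025013e-04  1.52206398e+00] 0.7019992458671708 [-7.15235019e-01  4.29099817e-01  1.67292349e+00  4.37618526e-04
  1.03988708e+00 -6.66724307e-01]
[254 188]
```

View pics/v6.png

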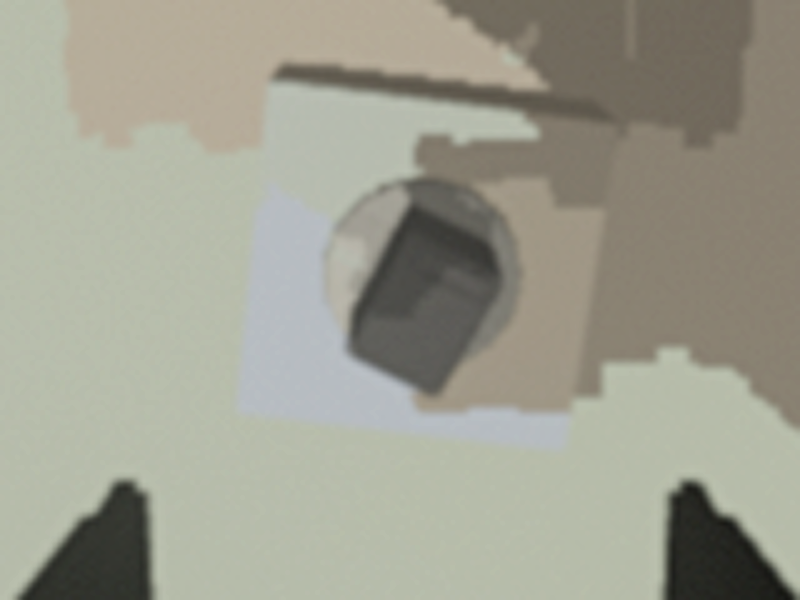

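The crop (5x, origin (174,128)) shows the stand with the shaft's head, whose long axis runs from lower left to upper right at about 60°. A faint rib shows near the upper-right end at (470,280). A contrast-stretched zoom will confirm which end it is.

```bash
python3 - <<'E'
from h import *
def z(im,x,y,w,lo,hi):
    g=cv2.cvtColor(im,cv2.COLOR_RGB2GRAY)[y-w:y+w,x-w:x+w].astype(float)
    g=np.clip((g-lo)/(hi-lo),0,1)*255
    return cv2.resize(g.astype(np.uint8),(400,400),interpolation=cv2.INTER_CUBIC)
w=np.load("pics/w6.npy");s=np.load("pics/side0.npy")
g=cv2.cvtColor(w,cv2.COLOR_RGB2GRAY)
cv2.imwrite("pics/v7.png",np.hstack([z(w,259,188,25,30,120),z(s,299,165,13,20,130)]))
print(g[168:210,240:280][::2])
E
```

```text
[[153 155 155 154 146 130 122 126 131 133 134 134 134 135 131 113  82  75
   80  83  83  83  82  81  82  83  85  93  99  94  92 104 116 122 127 128
  127 126 125 126]
 [155 154 148 134 122 125 131 133 132 134 134 134 133 128 107  71  50  51
   56  63  70  76  81  81  83  83  81  82  84  83  87  87  85  98 113 122
  126 126 126 126]
 [150 137 125 126 131 132 132 131 130 130 132 131 127 104  66  50  52  50
   51  52  50  52  56  63  71  77  79  83  82  82  81  82  90  96  95 109
  124 127 126 126]
 [143 133 134 133 132 133 132 132 131 132 131 119  92  61  50  54  55  55
   53  52  51  52  50  49  50  51  56  61  70  76  79  83  94 103 100  99
  113 125 127 127]
 [143 149 151 149 148 148 143 134 132 131 121  93  61  51  54  60  61  60
   59  57  57  53  52  51  50  50  49  49  50  49  56  69  89 104 105 102
  103 113 125 127]
 [147 153 153 152 151 151 147 138 131 119  92  61  52  55  61  62  63  61
   62  61  61  59  58  58  55  54  52  52  49  49  48  50  63  89 104 104
  104 112 124 127]
 [150 151 152 152 153 151 145 134 120  94  62  51  56  62  64  63  60  63
   63  64  63  63  63  6
[... 1707 characters left out ...]
 126 127 127
  126 125 126 126]
 [157 155 155 156 157 157 158 155 148 136 118 101  86  77  76  75  75  76
   76  77  77  76  76  78  96 117 127 128 127 126 127 127 126 127 126 127
  127 126 125 125]
 [156 156 156 156 156 156 156 156 157 157 157 154 149 136 120 102  86  79
   76  76  76  74  80 102 124 128 128 127 126 127 127 127 126 126 127 126
  126 126 126 126]
 [156 156 156 156 156 157 156 156 156 156 156 156 157 158 156 152 139 120
  102  88  84  91 107 125 128 128 127 127 127 127 126 126 126 125 127 126
  126 126 126 126]
 [156 157 156 156 156 156 156 156 156 156 156 155 155 157 156 155 145 131
  126 124 123 123 126 126 126 125 126 126 128 128 128 127 128 128 127 128
  127 126 125 125]]
```

View pics/v7.png

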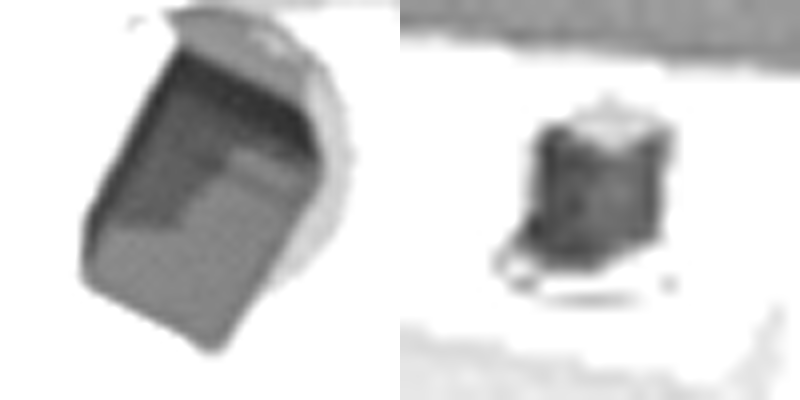

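The left crop (8x, origin (234,163)) shows the rib as a light band at (228–300,150–185) near the head's upper-right end, so the key points up and right. The right and lower edges of the top face are sharp, so I'll fit those.

```bash
python3 - <<'E'
from h import *
K,T=load("w6")
R=np.array([plane(K,T,p,82)[:2] for p in [(271.1,190),(270,192),(269,194),(267.8,196),(266.7,198),(265.2,200),(263.8,202)]])
B=np.array([plane(K,T,p,82)[:2] for p in [(246.2,200),(250.1,202),(254.2,204)]])
def fit(P):
    c=P.mean(0);d=np.linalg.svd(P-c)[2][0];return c,d
cr,dr=fit(R);cb,db=fit(B)
if dr[1]<0:dr=-dr
if db[0]<0:db=-db
a1=np.degrees(np.arctan2(dr[1],dr[0]));a2=np.degrees(np.arctan2(db[1],db[0]))+90;print(a1,a2)
a=np.radians((a1*2+a2)/3);x=np.array([np.cos(a),np.sin(a)]);y=np.array([-x[1],x[0]])
X=cb@x+16;Y=cr@y+12;c=X*x+Y*y;print("centre",c,np.degrees(a))
# stand corners z=42 (crop 5x origin 174,128)
C=[plane(K,T,(174+(u+.5)/5-.5,128+(v+.5)/5-.5),42) for u,v in ((270,80),(617,120),(238,412),(567,448))];C=np.array(C);print(C.round(1),C.mean(0))
# collar circle: crop5x left 323 right 520 top 177
for u,v,z in ((323,265,48),(520,275,48)): print(plane(K,T,(174+(u+.5)/5-.5,128+(v+.5)/5-.5),z))
E
```

```text
57.646791825642964 59.299440074281925
centre [ 481.728811   -332.41950634] 58.19767457518929
[[ 448.  -284.5   42. ]
 [ 529.8 -298.1   42. ]
 [ 433.4 -367.2   42. ]
 [ 516.4 -381.1   42. ]] [ 481.90634659 -332.71266927   42.        ]
[ 457.90608391 -328.54646782   48.        ]
[ 505.28906886 -333.42021317   48.        ]
```

>>> arm_command(
  delta_pos=[
    [0.013, -0.017, -0.05],
    [0.013, -0.017, -0.1],
    [0.013, -0.017, -0.15],
    [0.013, -0.017, -0.2],
    [0.013, -0.017, -0.2],
  ],
  delta_rot=[
    [0, 0, -0.322],
    [0, 0, -0.322],
    [0, 0, -0.322],
    [0, 0, -0.322],
    [0, 0, -0.322],
  ],
  claw=[0.4, 0.4, 0.4, 0.4, 0.4],
)

```text
t: 9.72
eef_pos: [481.3, -331.7, 161.2]
tcp_rot: [-3.138, -0.001, 1.011]
ft_force: [-1.1, 0.3, 0.5]
opening: 0.602
grip_force: 0.0
```

>>> arm_command(
  delta_pos=[
    [0, 0, -0.1],
    [0, 0, -0.22],
    [0, 0, -0.34],
    [0, 0, -0.41],
    [0, 0, -0.436],
  ],
  delta_rot=[
    [0, 0, 0],
    [0, 0, 0],
    [0, 0, 0],
    [0, 0, 0],
    [0, 0, 0],
  ],
  claw=[0.4, 0.4, 0.4, 0.4, 0.4],
)

```text
t: 10.13
eef_pos: [481.0, -332.3, 52.2]
tcp_rot: [-3.138, -0.001, 1.02]
ft_force: [0.2, -0.8, 0.0]
opening: 0.599
grip_force: 0.0
```

>>> arm_command(
  delta_pos=[
    [0, 0, 0],
    [0, 0, 0],
    [0, 0, 0],
    [0, 0, 0],
    [0, 0, 0],
  ],
  delta_rot=[
    [0, 0, 0],
    [0, 0, 0],
    [0, 0, 0],
    [0, 0, 0],
    [0, 0, 0],
  ],
  claw=[0.4, 0.6, 0.7, 1, 1],
)

```text
t: 10.55
eef_pos: [481.5, -334.2, 55.3]
tcp_rot: [3.14, 0.0, 1.016]
ft_force: [1.0, 0.4, 0.2]
opening: 0.379
grip_force: 0.0
```

>>> arm_command(
  delta_pos=[
    [0, 0, 0],
    [0, 0, 0],
    [0, 0, 0],
    [0, 0, 0],
    [0, 0, 0],
  ],
  delta_rot=[
    [0, 0, 0],
    [0, 0, 0],
    [0, 0, 0],
    [0, 0, 0],
    [0, 0, 0],
  ],
  claw=[1, 1, 1, 1, 1],
)

```text
t: 10.97
eef_pos: [481.2, -334.1, 54.7]
tcp_rot: [3.141, 0.0, 1.015]
ft_force: [-1.1, 1.6, 5.3]
opening: 0.25
grip_force: 29.9
```

>>> arm_command(
  delta_pos=[
    [0, 0, 0.04],
    [0, 0, 0.12],
    [0, 0, 0.26],
    [0, 0, 0.42],
    [0, 0, 0.58],
  ],
  delta_rot=[
    [0, 0, 0],
    [0, 0, 0],
    [0, 0, 0],
    [0, 0, 0],
    [0, 0, 0],
  ],
  claw=[1, 1, 1, 1, 1],
)

```text
t: 11.38
eef_pos: [480.6, -333.6, 200.9]
tcp_rot: [-3.14, -0.0, 1.015]
ft_force: [1.2, -0.3, -1.2]
opening: 0.249
grip_force: 29.9
```

>>> arm_command(
  delta_pos=[
    [0.03, 0.1, 0.06],
    [0.05, 0.22, 0.1],
    [0.08, 0.34, 0.12],
    [0.11, 0.46, 0.12],
    [0.131, 0.571, 0.12],
  ],
  delta_rot=[
    [0, 0, -0.05],
    [0, 0, -0.12],
    [0, 0, -0.19],
    [0, 0, -0.26],
    [0, 0, -0.33],
  ],
  claw=[1, 1, 1, 1, 1],
)

```text
t: 11.8
eef_pos: [514.0, -189.7, 230.2]
tcp_rot: [3.141, -0.001, 0.491]
ft_force: [0.5, 0.2, -2.0]
opening: 0.255
grip_force: 29.8
```

>>> arm_command(
  delta_pos=[
    [0.03, 0.12, 0],
    [0.06, 0.24, 0],
    [0.09, 0.36, 0],
    [0.11, 0.48, 0],
    [0.131, 0.571, 0],
  ],
  delta_rot=[
    [0, 0, -0.07],
    [0, 0, -0.14],
    [0, 0, -0.21],
    [0, 0, -0.28],
    [0, 0, -0.35],
  ],
  claw=[1, 1, 1, 1, 1],
)

```text
t: 12.22
eef_pos: [546.4, -46.3, 229.6]
tcp_rot: [-3.141, 0.0, -0.058]
ft_force: [0.3, -0.5, -1.8]
opening: 0.253
grip_force: 29.8
```

>>> arm_command(
  delta_pos=[
    [0, 0, -0.04],
    [0, 0, -0.12],
    [0, 0, -0.18],
    [0, 0, -0.2],
    [0, 0, -0.2],
  ],
  delta_rot=[
    [0, 0, -0.011],
    [0, 0, -0.011],
    [0, 0, -0.011],
    [0, 0, -0.011],
    [0, 0, -0.011],
  ],
  claw=[1, 1, 1, 1, 1],
)

```text
t: 12.63
eef_pos: [546.0, -48.7, 178.2]
tcp_rot: [-3.141, 0.002, -0.07]
ft_force: [-0.2, 0.3, -1.6]
opening: 0.251
grip_force: 29.9
```

```bash
python3 - <<'E'
from h import *
from cell import state
P=[]
for i in range(3):
    im=snap("side",f"s8{i}");sc=snap("scene",f"c8{i}")
    s=state();P.append(np.r_[s["eef_pos"],s["tcp_rot"]])
print(np.round(P,2),s["joints"].round(2) if hasattr(s["joints"],"round") else s["joints"],s["opening"])
E
```

```text
[[ 5.4683e+02 -4.8870e+01  1.7977e+02  3.1400e+00 -0.0000e+00 -7.0000e-02]
 [ 5.4700e+02 -4.8800e+01  1.8012e+02  3.1400e+00 -0.0000e+00 -7.0000e-02]
 [ 5.4689e+02 -4.8670e+01  1.7996e+02  3.1400e+00 -0.0000e+00 -7.0000e-02]] [-0.21  0.42  1.79 -0.    0.93  1.43] 0.2532429932138709
```

>>> arm_command(
  delta_pos=[
    [0, 0, -0.05],
    [0, 0, -0.1],
    [0, 0, -0.14],
    [0, 0, -0.16],
    [0, 0, -0.17],
  ],
  delta_rot=[
    [0, 0, 0],
    [0, 0, 0],
    [0, 0, 0],
    [0, 0, 0],
    [0, 0, 0],
  ],
  claw=[1, 1, 1, 1, 1],
)

```text
t: 13.35
eef_pos: [546.5, -48.5, 136.1]
tcp_rot: [-3.142, 0.001, -0.07]
ft_force: [-0.5, 0.2, -1.3]
opening: 0.251
grip_force: 29.9
```

>>> arm_command(
  delta_pos=[
    [0, 0, -0.01],
    [0, 0, -0.02],
    [0, 0, -0.026],
    [0, 0, -0.032],
    [0, 0, -0.032],
  ],
  delta_rot=[
    [0, 0, 0],
    [0, 0, 0],
    [0, 0, 0],
    [0, 0, 0],
    [0, 0, 0],
  ],
  claw=[1, 1, 1, 1, 1],
)

```text
t: 13.77
eef_pos: [546.6, -48.5, 128.6]
tcp_rot: [3.141, 0.0, -0.07]
ft_force: [0.0, -0.8, -2.3]
opening: 0.252
grip_force: 29.9
```

>>> arm_command(
  delta_pos=[
    [0, 0, -0.008],
    [0, 0, -0.016],
    [0, 0, -0.024],
    [0, 0, -0.032],
    [0, 0, -0.032],
  ],
  delta_rot=[
    [0, 0, 0],
    [0, 0, 0],
    [0, 0, 0],
    [0, 0, 0],
    [0, 0, 0],
  ],
  claw=[1, 1, 1, 1, 1],
)

```text
t: 14.18
eef_pos: [546.5, -48.5, 120.2]
tcp_rot: [3.142, 0.0, -0.07]
ft_force: [0.4, 0.6, -1.6]
opening: 0.249
grip_force: 29.9
```

>>> arm_command(
  delta_pos=[
    [0, 0, -0.01],
    [0, 0, -0.02],
    [0, 0, -0.03],
    [0, 0, -0.04],
    [0, 0, -0.044],
  ],
  delta_rot=[
    [0, 0, 0],
    [0, 0, 0],
    [0, 0, 0],
    [0, 0, 0],
    [0, 0, 0],
  ],
  claw=[1, 1, 1, 1, 1],
)

```text
t: 14.6
eef_pos: [546.8, -48.5, 109.6]
tcp_rot: [3.141, -0.0, -0.07]
ft_force: [-1.1, -0.1, 4.3]
opening: 0.253
grip_force: 29.9
```

>>> arm_command(
  delta_pos=[
    [0, 0, -0.006],
    [0, 0, -0.012],
    [0, 0, -0.014],
    [0, 0, -0.014],
    [0, 0, -0.014],
  ],
  delta_rot=[
    [0, 0, 0],
    [0, 0, 0],
    [0, 0, 0],
    [0, 0, 0],
    [0, 0, 0],
  ],
  claw=[1, 1, 1, 1, 1],
)

```text
t: 15.02
eef_pos: [546.8, -48.5, 106.6]
tcp_rot: [3.141, -0.001, -0.07]
ft_force: [-0.6, -0.0, 8.6]
opening: 0.247
grip_force: 29.9
```

>>> arm_command(
  delta_pos=[
    [0, 0, -0.002],
    [0, 0, -0.004],
    [0, 0, -0.006],
    [0, 0, -0.006],
    [0, 0, -0.006],
  ],
  delta_rot=[
    [0, 0, 0],
    [0, 0, 0],
    [0, 0, 0],
    [0, 0, 0],
    [0, 0, 0],
  ],
  claw=[1, 1, 1, 1, 1],
)

```text
t: 15.43
eef_pos: [546.9, -48.5, 106.5]
tcp_rot: [3.141, -0.002, -0.07]
ft_force: [-5.6, 1.4, 24.1]
opening: 0.246
grip_force: 30.0
```

Contact turned stiff at TCP z 106.5, where I worked out the collar would seat (106.6). The grip holds at 30 N, so I'm handing in.

```bash
python3 - <<'E'
from h import *
from cell import state,job_done
im=snap("side","s9");s=state();print(s["eef_pos"],s["ft_force"],s["grip_force"],np.abs(s["qvel"]).max())
print(job_done())
E
```

```text
[546.90011296 -48.53971703 106.54673771] [-7.2938885   1.7144333  25.07166259] 29.975837767124176 0.0013194369089999552
the job is handed in; nothing more can be done
None
```

The lock blade is seated in its slot and released. The keyed shaft is fully home in the hub, still held at 30 N and pressed down with about 25 N, and the job was handed in at about 15.5 s; no verdict came back.

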